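# Walk the terminal block round to the fence

## Robot

A 6-joint arm with a two-finger parallel gripper is mounted at the origin on the work surface. World frame = base frame: x ahead of the robot, y to its left, z up, the work surface at z = 0. Lengths are in mm, angles in rad, forces in N, time in s.
With the tool pointing down it reaches from about 350 to 725 mm from the base axis. Payload 6 kg.
Tool frame: the origin (TCP) lies at the very end of the fingers, on their centre line; the grasp point (between the pads) lies 19 mm behind it; z points along the fingers, y is the line along which they close (so a half turn about z gives the same grasp; the last joint's range is limited). The gripper opens to 85 mm and grips with 20 to 120 N. Pads are 22 mm wide; open, the fingers measure 114 mm over their backs; the gripper's body (76 mm by 85 mm) begins 54 mm behind the grasp point. The pads swing forward as they close: fully open they stand 13 mm farther back than shut.
Start: joints at [-0.903, 0.04, 0.085, 0, -1.615, -0.334], TCP at [196.59, -566.856, 231.261] pointing down, gripper open.
Joint ranges: [-2.56, 2.56], [-1.29, 2.01], [-1.08, 1.49], [-3.29, 1.98], [-2.81, -0.18], [-2.99, 2.99]. Speed limits (rad/s): [2.57, 2.57, 3.01, 3.14, 3.14, 3.14].

## Interface

Orientations are given as a unit quaternion [x, y, z, w].
In Python, from bench import arm, vision, ticket gives the robot as it stands.
- The arm moves only by the tool servo_tool, never from a script. Its argument "rows" is one flat list of numbers, 7 for each row, row after row: the opening, from 0 (shut) to 1 (fully open), then the shift along the tool's x, y, z in mm, then the turn, a rotation vector about the tool's x, y, z in units of 6 degrees (1.0 is 6 degrees). A call has 1 to 20 rows; each row shifts and turns the commanded pose from where the row before left it, along the tool's axes as they then stand; what a row does not reach is not made up. A row lasts 1/12 s, in which the tool goes at most 41.7 mm and 7.16 degrees, less where a joint would pass 70% of its speed; a pose out of reach is approached as far as the arm can. A call is refused whole if a number of a shift passes 41.7 or a number of a turn 1, either way. A call with a gripper value outside its range is refused whole. The fingers move at their own pace and stop on an object; "squeeze" is the grip in N (left out, the last holds). Time passes only in rows, so rows that do not move let the fingers close. It gives the time, the measured TCP pose, the force, the opening and the grip force at its end, in the units of the state.
- arm.get_obs(): the state, without advancing time (a new reading comes with each control period).
- vision.grab_frame(name): name is "scene" or "top" or "wrist"; returns (picture, depth): 480x640x3 uint8, blue, green, red; 480x640 float32, mm along the optical axis (not along the pixel's ray), 0 where there is no reading.
- vision.camera_params(name): a dict with "intrinsics" (3x3 intrinsics, pixels), "position" and "attitude" of the camera in the world. Camera axes: x right, y down, z forward; pixel columns grow to the right and rows downward; lengths in mm; the calibration is good to about 2 mm. A picture is of the moment at which its call begins: read the wrist's pose just before it. camera_params takes no time and is no camera call; for the wrist camera it gives the pose at the moment of the call.
- ticket.hand_in(): hands the job in; it is judged then, once.
Trained networks look in the newest picture that a camera, given by its name, has taken for a name from the list of things; names that differ only in an ending like _2 or _b are one class to them, and where a whole thing is asked for, a point or a joint stands for the part that bears it (a point fixed in the world has none). Each returns a list of dicts, best first, with "conf" (0 to 1); they miss things now and then, are a little off and sometimes report something else, mostly with a low value. They report only what shows in the picture. A call takes as long as a camera call. They do not tell look-alikes from the thing itself.
- vision.search_frame(name, camera): "box" ([left, top, right, bottom] in pixels, round what is visible of it).
- vision.masks_of(name, camera): "mask" (480x640 bool, what is visible of it) and "box" ([left, top, right, bottom] in pixels, round what is visible of it).
- vision.mark_of(name, camera): "position" ([column, row] in pixels: a listed point, or the origin of a listed thing).
The state is a dict: "time": time; "qpos": joint angles; "qvel": joint speeds; "joint_torque": joint torques, N m; "tcp_pos": TCP position; "ee_rot": TCP orientation; "force": force on the tool from outside, world axes, zero at the start; "torque": the same for the moment, N m; "grip_width": finger opening in mm; "finger_force": force on a finger pad.
Only numpy, scipy, OpenCV 4.12 (cv2) and the standard library are available. Lean on these libraries where they do the work, as an engineer would, in place of code of your own. Each camera call takes 0.05 s, during which the arm holds its last target. There are 200 camera calls.

## Task

Without gripping or lifting it, push the heavy aluminium terminal block round by its corners with the fingertips until one of its long sides is square to the steel fence, while it still stands clear of the fence. Then push it home so that this long side lies flush along the fence, with neither end of the block sticking out past the fence's ends. Do not let the block strike the fence while it is still askew, and leave the other things on the bench where they are.

Things in the scene. Friction and masses are not known exactly. Their poses are not given: they have to be found in the camera images.
- block: flat bare-aluminium block, loose, 130 mm long (its y axis) by 90 mm wide (its x axis) by 30 mm high, 0.7 to 1.0 kg, with a row of four low brass studs (5 mm high) along the middle of its top; origin at the centre of its underside. It slides with friction of several newtons and stops where it is left. Both long sides are alike; either may go to the fence. It starts 50 to 90 degrees away from square, in front of the fence, turned either way.
- fence: plain steel bar fixed to the bench, 190 mm long (y axis), 25 mm thick, 32 mm high. Origin at bench height, in the middle of the long face that looks towards the robot; its x axis points away from the robot, through the bar, so the block belongs at negative x. When the block is flush its origin is at x = -45 mm in this frame, and its ends stay within the bar's for y from -30 to +30 mm
- bush: bystander: loose flanged brass bush standing upright, 38 mm across, 45 mm high, off the left (+y) end of the fence; origin under its centre
- flux: bystander: small loose white plastic bottle, 32 mm across, 70 mm high, off the right (-y) end of the fence; origin under its centre
- driver: bystander: loose black screwdriver about 170 mm long lying behind the fence
- pot: bystander: small loose steel bowl, 64 mm across, 50 mm high, at the right of the bench; origin under its centre
- brush: bystander: loose wooden-handled brush about 160 mm long lying at the left of the bench
Mind the look-alikes: they are no part of the job. What is meant by the block is not orange, and is the smaller of those in its own colour.

How it is judged (in metres and radians):
On the way:
1. a long side of the block is square to the fence (within about 7 degrees) while the block still stands clear of it (angle between the y axis of block and the y axis of fence, either way round below 0.12 rad and x of block in the frame of fence below -0.053 m), for 0.2 s.
At the end, for the whole second after the job is handed in: The block lies flat and at rest, one long side against the fence (its middle within 2.5 mm of it, square within 2 degrees), its ends within the fence's ends (centre no more than 31 mm from the fence's middle) (angle between the y axis of block and the y axis of fence, either way round below 0.035 rad and x of block in the frame of fence between -0.0475 and -0.04 m and y of block in the frame of fence between -0.031 and 0.031 m and height (world z) of block below 0.004 m and angle between block's own z axis and vertical below 0.05 rad and linear speed of block below 0.01 m/s); the robot touches nothing.
It fails at once if the block is lifted or tipped (height (world z) of block above 0.008 m or angle between block's own z axis and vertical above 0.12 rad).
It fails at once if the block strikes the fence while more than about 10 degrees askew (contact force between block and fence above 1 N and not (angle between the y axis of block and the y axis of fence, either way round below 0.175 rad)).
It fails at once if a bystander is moved more than 30 mm (distance of any of bush, flux, driver, pot, brush from where it was at the start of the episode above 0.03 m).
It also fails if it takes over 72 s, if anything falls off the work surface, if the arm or the gripper's body presses on something with over 40 N, if the wrist force passes 120 N, or if a joint passes its speed limit or range.

## Working session

There is one attempt and no reset: what is moved stays moved. The work goes in short steps, Python scripts to look and compute and a tool call to move; the robot and the scene stay as the last step left them, time stands still between calls to the robot, and variables do not carry over. Pictures are saved under pics/ and viewed, at most 10 in all, crops included, and the job is handed in when it is done.

Besides the shell and the picture viewer there is one more tool, called after "Emit:" in YAML: its name, and indented under it one key for each argument. servo_tool: Moves the arm, as the interface text tells. Its arguments: {"type":"object","properties":{"rows":{"type":"array"},"squeeze":{"type":"number"}},"required":["rows"]}

```bash
mkdir -p pics
cat > h.py <<'E'
import numpy as np, cv2
from scipy.spatial.transform import Rotation as R
from bench import arm, vision, ticket
def cam(c):
    p=vision.camera_params(c); a=np.array(p["attitude"],float)
    M=a if a.shape==(3,3) else R.from_quat(a).as_matrix()
    return np.array(p["intrinsics"],float),np.array(p["position"],float),M
def cloud(c,d):
    K,t,M=cam(c); v,u=np.mgrid[0:480,0:640]
    P=np.stack([(u-K[0,2])/K[0,0]*d,(v-K[1,2])/K[1,1]*d,d],-1)@M.T+t
    P[d<=0]=np.nan
    return P
E
python3 - <<'E'
from h import *
o=arm.get_obs(); print(o["time"],o["tcp_pos"],o["ee_rot"],o["force"])
for c in ["top","scene"]:
    im,d=vision.grab_frame(c); cv2.imwrite(f"pics/{c}0.png",im); P=cloud(c,d); print(c,vision.camera_params(c))
    if c=="top":
        for n in ["block","fence","bush","flux","pot","driver","brush"]:
            for m in vision.masks_of(n,c)[:4]:
                q=P[m["mask"]]; q=q[~np.isnan(q[:,0])]
                top=q[q[:,2]>np.percentile(q[:,2],90)-8]
                r=cv2.minAreaRect(top[:,:2].astype(np.float32)) 
                print(n,round(m["conf"],2),np.round(m["box"]),"z",np.round(np.percentile(q[:,2],[5,50,95])),r)
E
```

```text
0.0 [ 196.53953253 -566.54654647  230.25720017] [-1.66119654e-01  9.86105190e-01  8.73667055e-04 -2.26975058e-04] [-0.3596519  -0.54732824  0.45531459]
top {'intrinsics': array([[540.38526951,   0.        , 320.8680574 ],
       [  0.        , 540.38526951, 237.07843164],
       [  0.        ,   0.        ,   1.        ]]), 'position': array([ 418.71648875,    8.21398207, 1656.4584644 ]), 'attitude': array([ 0.70804989, -0.70467327,  0.03655764, -0.02764916])}
block 0.85 [301. 224. 337. 275.] z [24. 31. 38.] ((532.1185913085938, 5.393760681152344), (130.09832763671875, 88.88560485839844), 18.834716796875)
block 0.83 [308. 290. 347. 337.] z [25. 31. 37.] ((337.76898193359375, -30.37928009033203), (129.38961791992188, 88.50598907470703), 11.074787139892578)
block 0.65 [214. 269. 286. 340.] z [37. 44. 50.] ((363.1566467285156, 196.4754638671875), (126.86360168457031, 183.03521728515625), 38.02919006347656)
fence 0.84 [283. 193. 350. 210.] z [ 7. 32. 39.] ((678.6005249023438, -0.45050811767578125), (189.0125732421875, 26.439815521240234), 86.1111068725586)
bush 0.57 [231. 218. 242. 229.]
[... 333 characters left out ...]
5, -457.0917053222656), (59.33855438232422, 62.72533416748047), 49.35335922241211)
driver 0.5 [295. 174. 350. 187.] z [13. 22. 30.] ((741.4533081054688, -15.082794189453125), (23.01383399963379, 160.55177307128906), 5.126611232757568)
brush 0.57 [152. 275. 173. 331.] z [ 4. 19. 26.] ((365.32720947265625, 464.93304443359375), (43.98290252685547, 158.4143829345703), 76.94808959960938)
scene {'intrinsics': array([[517.37111772,   0.        , 317.92223907],
       [  0.        , 517.37111772, 238.67900536],
       [  0.        ,   0.        ,   1.        ]]), 'position': array([1347.50369362,  -72.09236765,  895.97120826]), 'attitude': array([ 0.68512491,  0.63235261, -0.24045166, -0.27003154])}
```

Run:
```python
import cv2
a=cv2.imread("pics/top0.png")[160:360,140:490]
cv2.imwrite("pics/c0.png",cv2.resize(a,None,fx=2.2,fy=2.2,interpolation=cv2.INTER_CUBIC))
```

```text
(no output)
```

View pics/c0.png

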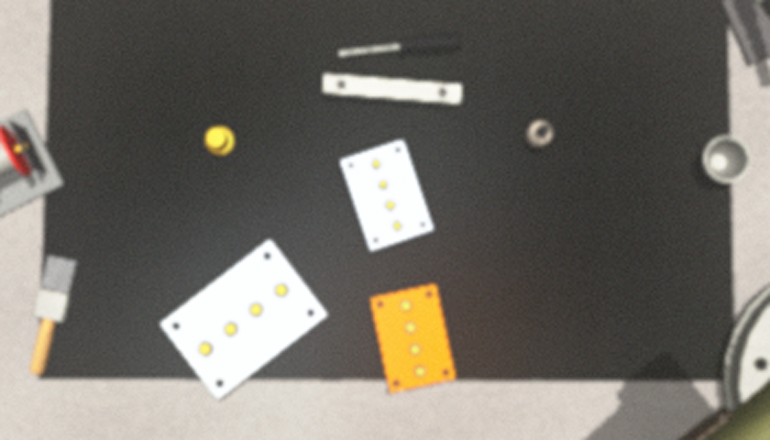

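The picture shows the smaller aluminium block at crop (387,195). The orange and the larger aluminium look-alikes are at (413,338) and (243,318), and the fence is at (392,88). So the block is at about (532,5) with its long axis at 18.8°, the fence is at 86.1°, and the block has to turn about 67° CCW. The tool is already aligned with the block, so I'll go to the left side of its near end.

Emit:
servo_tool:
  rows: [0,-22.7,25.3,0,0,0,0,0,-22.7,25.3,0,0,0,0,0,-22.7,25.3,0,0,0,0,0,-22.7,25.3,0,0,0,0,0,-22.7,25.3,0,0,0,0,0,-22.7,25.3,0,0,0,0,0,-22.7,25.3,0,0,0,0,0,-22.7,25.3,0,0,0,0,0,-22.7,25.3,0,0,0,0,0,-22.7,25.3,0,0,0,0,0,-22.7,25.3,0,0,0,0,0,-22.7,25.3,0,0,0,0,0,-22.7,25.3,0,0,0,0,0,-22.7,25.3,0,0,0,0,0,-22.7,25.3,0,0,0,0,0,-22.7,25.3,0,0,0,0,0,-22.7,25.3,0,0,0,0,0,-22.7,25.3,0,0,0,0,0,-22.7,25.3,0,0,0,0,0,-22.7,25.3,0,0,0,0]

```text
time: 2.12
tcp_pos: [460.1, 61.8, 231.7]
ee_rot: [-0.166, 0.986, 0.0, 0.0]
force: [1.5, -0.2, 0.4]
grip_width: -0.1
finger_force: 0.0
```

Emit:
servo_tool:
  rows: [0,0,0,28,0,0,0,0,0,0,28,0,0,0,0,0,0,28,0,0,0,0,0,0,28,0,0,0,0,0,0,28,0,0,0,0,0,0,28,0,0,0,0,0,0,28,0,0,0,0,0,0,14,0,0,0,0,0,0,10,0,0,0,0,0,-5,0,0,0,0,0,0,-5,0,0,0,0,0,0,-4,0,0,0,0]

```text
time: 3.12
tcp_pos: [465.5, 46.5, 12.9]
ee_rot: [-0.166, 0.986, 0.0, 0.001]
force: [0.6, -0.3, -0.2]
grip_width: 0.0
finger_force: 0.0
```

Emit:
servo_tool:
  rows: [0,0,-5,0,0,0,-0.5,0,0,-5,0,0,0,-0.5,0,0,-5,0,0,0,-0.5,0,0,-5,0,0,0,-0.5,0,0,-5,0,0,0,-0.5,0,0,-5,0,0,0,-0.5,0,0,-5,0,0,0,-0.5,0,0,-5,0,0,0,-0.5,0,0,-5,0,0,0,-0.5,0,0,-5,0,0,0,-0.5,0,0,-5,0,0,0,-0.5,0,0,-5,0,0,0,-0.5,0,0,0,0,0,0,0,0,0,12,0,0,0,0,0,0,6,-20,0,0,0,0,0,0,-40,0,0,0,0,0,0,-40,0,0,0,0,0,0,-40,0,0,0]

```text
time: 4.62
tcp_pos: [484.0, 8.8, 154.4]
ee_rot: [-0.462, 0.887, -0.0, 0.001]
force: [2.1, 1.5, 0.0]
grip_width: -0.0
finger_force: 0.0
```

```bash
cat >> h.py <<'E'
def wrap(a): return (a+90)%180-90
def block(near,c="top",save=None):
    im,d=vision.grab_frame(c); P=cloud(c,d)
    if save: cv2.imwrite(save,im)
    for m in vision.masks_of("block",c):
        q=P[m["mask"]]; q=q[~np.isnan(q[:,0])]
        q=q[q[:,2]>np.percentile(q[:,2],90)-8]
        (cx,cy),(w,h),a=cv2.minAreaRect(q[:,:2].astype(np.float32))
        if h>w: a+=90; w,h=h,w
        if np.hypot(cx-near[0],cy-near[1])<90 and w<160: print("block",round(m["conf"],2),np.round([cx,cy,w,h,a%180],1))
    o=arm.get_obs(); r=R.from_quat(o["ee_rot"]).as_matrix()
    print(round(o["time"],2),np.round(o["tcp_pos"],1),"tool y angle",np.round(np.degrees(np.arctan2(r[1,1],r[0,1])),1),np.round(o["force"],1))
E
python3 -c "
from h import *
block((532,5),save='pics/t1.png')"
```

```text
block 0.95 [567.5  -5.5 128.4 107.7  39.7]
4.72 [487.8   9.2 160.9] tool y angle 145.0 [-0.2  0.4 -0.5]
```

```bash
sed -i 's/q=q\[q\[:,2\]>np.percentile(q\[:,2\],90)-8\]/q=q[(q[:,2]>20)\&(q[:,2]<42)]/' h.py
python3 -c "
from h import *
block((532,5),save='pics/t2.png')
a=cv2.imread('pics/t2.png')[180:330,230:430]
cv2.imwrite('pics/c2.png',cv2.resize(a,None,fx=3,fy=3))"
```

```text
block 0.73 [573.4 -14.  130.3  90.5  41.4]
4.82 [485.    9.3 153.9] tool y angle 145.0 [-0.2  0.6 -1.2]
```

View pics/c2.png

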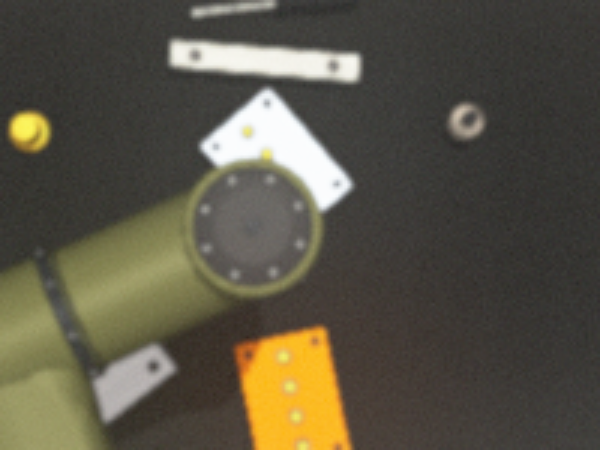

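Emit:
servo_tool:
  rows: [0,0,0,0,0,0,1,0,0,0,0,0,0,1,0,0,0,0,0,0,0.27,0,-27.3,-8,0,0,0,0,0,-27.3,-8,0,0,0,0,0,-27.3,-8,0,0,0,0,0,-27.3,-8,0,0,0,0,0,-27.3,-8,0,0,0,0,0,0,0,28,0,0,0,0,0,0,28,0,0,0,0,0,0,28,0,0,0,0,0,0,28,0,0,0,0,0,0,28,0,0,0,0,0,0,2,0,0,0,0,0,0,0,0,0,0]

```text
time: 6.07
tcp_pos: [611.1, 68.7, 7.0]
ee_rot: [-0.354, 0.935, -0.0, -0.003]
force: [-0.2, -0.4, 1.3]
grip_width: -0.0
finger_force: 0.0
```

```bash
python3 -c "
from h import *
block((573,-14),save='pics/t3.png')"
```

```text
block 0.85 [573.1 -13.7 129.8  90.9  41. ]
6.17 [613.7  69.6  11.1] tool y angle 131.5 [-0.   0.3  0.7]
```

Emit:
servo_tool:
  rows: [0,4,0,0,0,0,0,0,4,0,0,0,0,0,0,3,0,0,0,0,-0.3,0,3,0,0,0,0,-0.3,0,3,0,0,0,0,-0.3,0,3,0,0,0,0,-0.3,0,3,0,0,0,0,-0.3,0,3,0,0,0,0,-0.3,0,3,0,0,0,0,-0.3,0,3,0,0,0,0,-0.3,0,3,0,0,0,0,-0.3,0,3,0,0,0,0,-0.3,0,0,0,0,0,0,0]

```text
time: 7.25
tcp_pos: [588.2, 42.3, 11.3]
ee_rot: [-0.497, 0.868, 0.0, 0.002]
force: [0.7, 3.4, 1.5]
grip_width: 0.0
finger_force: 1.6
```

```bash
python3 -c "
from h import *
block((565,-20),save='pics/t4.png')"
```

```text
7.35 [588.3  42.2  11. ] tool y angle 149.5 [1.6 3.8 2.2]
```

Emit:
servo_tool:
  rows: [0,-8,0,0,0,0,0,0,0,0,-38,0,0,0,0,0,0,-38,0,0,0,0,0,0,-38,0,0,0,0,29.6,-8.5,0,0,0,0,0,29.6,-8.5,0,0,0,0,0,29.6,-8.5,0,0,0,0,0,29.6,-8.5,0,0,0,0,0,29.6,-8.5,0,0,0,0,0,29.6,-8.5,0,0,0,0,0,0,0,0,0,0,0]

```text
time: 8.27
tcp_pos: [543.7, -134.6, 123.3]
ee_rot: [-0.494, 0.869, -0.0, -0.001]
force: [0.5, 0.9, -0.8]
grip_width: -0.0
finger_force: 0.0
```

```bash
python3 -c "
from h import *
block((560,-25),save='pics/t5.png')
a=cv2.imread('pics/t5.png')[180:330,230:430]
cv2.imwrite('pics/c5.png',cv2.resize(a,None,fx=3,fy=3))"
```

```text
block 0.6 [500.2 -54.4  33.4  23.5  96.8]
8.37 [ 544.8 -131.7  123. ] tool y angle 149.3 [-0.6 -0.2 -0.1]
```

View pics/c5.png

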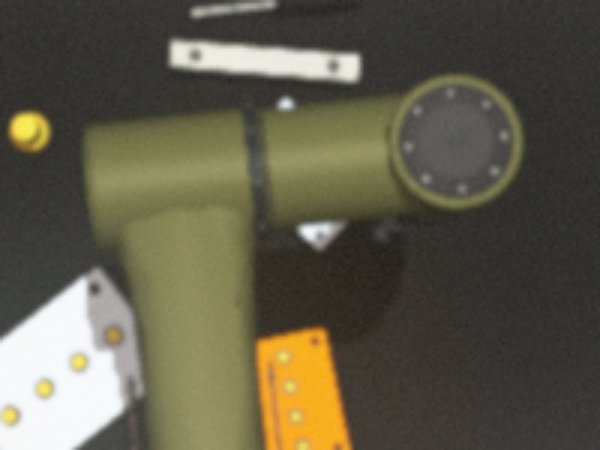

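```bash
python3 -c "
from h import *
block((550,-30),'scene','pics/s5.png')
for m in vision.masks_of('fence','scene')[:1]:
    im,d=vision.grab_frame('scene');q=cloud('scene',d)[m['mask']];q=q[q[:,2]>24];print(cv2.minAreaRect(q[:,:2].astype(np.float32)))
block((550,-30),'wrist','pics/w5.png')
"
```

```text
block 0.92 [567.8 -43.2 132.9  91.6  47.7]
8.47 [ 545.2 -130.2  123. ] tool y angle 149.5 [ 0.2  0.5 -0.3]
((681.7244873046875, -3.15264892578125), (189.1942138671875, 28.580961227416992), 85.77841186523438)
block 0.56 [562.6 -46.5 119.8  89.9  47.7]
8.67 [ 545.4 -129.7  123.2] tool y angle 149.6 [-0.3  0.1  0.4]
```

View pics/s5.png

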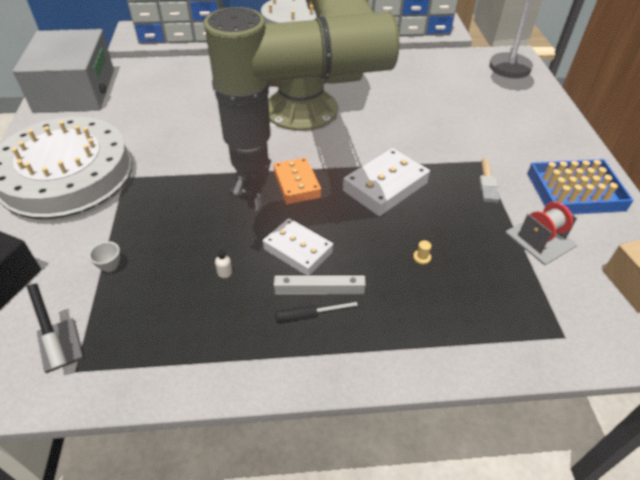

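Emit:
servo_tool:
  rows: [0,4.9,20.3,0,0,0,0,0,0,0,28,0,0,0,0,0,0,28,0,0,0,0,0,0,28,0,0,0,0,0,0,28,0,0,0,0,0,0,0,0,0,0,0,-4.5,-0.9,0,0,0,0,0,-4.5,-0.9,0,0,0,0,0,-2.9,-3.2,0,0,0,-0.33,0,-2.9,-3.2,0,0,0,-0.33,0,-2.9,-3.2,0,0,0,-0.33,0,-2.9,-3.2,0,0,0,-0.33,0,-2.9,-3.2,0,0,0,-0.33,0,-2.9,-3.2,0,0,0,-0.33,0,-2.9,-3.2,0,0,0,-0.33,0,-2.9,-3.2,0,0,0,-0.33,0,-2.9,-3.2,0,0,0,-0.33,0,-2.9,-3.2,0,0,0,-0.33,0,0,0,0,0,0,0]

```text
time: 10.25
tcp_pos: [573.4, -102.3, 13.7]
ee_rot: [-0.639, 0.769, -0.001, 0.001]
force: [-1.1, -1.3, 0.6]
grip_width: -0.2
finger_force: 0.5
```

```bash
python3 -c "
from h import *
block((565,-35),'scene','pics/s6.png')"
```

```text
block 0.72 [580.7 -21.3 130.4  95.8  66.8]
10.35 [ 573.  -102.2   13.3] tool y angle 169.3 [-0.1 -0.4  0. ]
```

Emit:
servo_tool:
  rows: [0,-2.9,-3.2,0,0,0,-0.33,0,-2.9,-3.2,0,0,0,-0.33,0,-2.9,-3.2,0,0,0,-0.33,0,-2.9,-3.2,0,0,0,-0.33,0,-2.9,-3.2,0,0,0,-0.33,0,-2.9,-3.2,0,0,0,-0.33,0,-2.9,-3.2,0,0,0,-0.33,0,-2.9,-3.2,0,0,0,-0.33,0,-2.9,-3.2,0,0,0,-0.33,0,0,0,0,0,0,0]

```text
time: 11.18
tcp_pos: [602.7, -78.2, 13.1]
ee_rot: [0.75, -0.662, 0.001, -0.001]
force: [1.5, -2.5, 1.0]
grip_width: -0.0
finger_force: 1.5
```

```bash
python3 -c "
from h import *
block((580,-5),'scene','pics/s7.png')
im,d=vision.grab_frame('scene');m=vision.masks_of('fence','scene')[0];q=cloud('scene',d)[m['mask']];q=q[q[:,2]>24];print(cv2.minAreaRect(q[:,:2].astype(np.float32)))
"
```

```text
block 0.94 [586.8   1.1 129.4  94.6  83.4]
11.28 [602.4 -78.1  12.7] tool y angle -173.0 [-0.1 -2.8  2. ]
((681.8599243164062, -2.8677444458007812), (189.763916015625, 29.098562240600586), 85.08963775634766)
```

Emit:
servo_tool:
  rows: [0,12,0,0,0,0,0,0,0,0,-40,0,0,0,0,0,0,-40,0,0,0,0,0,0,-40,0,0,0,1,-27.2,18.7,0,0,0,0,1,-27.2,18.7,0,0,0,0,1,-27.2,18.7,0,0,0,0,1,-27.2,18.7,0,0,0,0,1,0,0,0,0,0,-1,1,0,0,0,0,0,-1,1,0,0,0,0,0,-1,1,0,0,0,0,0,-1,1,0,0,0,0,0,-1,1,0,0,0,0,0,-1,1,0,0,0,0,0,-1,1,0,0,0,0,0,-1,1,0,0,0,0,0,-1,1,0,0,0,0,0,-1,1,0,0,0,0,0,-1,1,0,0,0,0,0,-1]

```text
time: 13.05
tcp_pos: [514.9, 8.8, 130.7]
ee_rot: [0.996, -0.092, -0.001, -0.0]
force: [0.1, 0.3, 0.9]
grip_width: 85.4
finger_force: 0.0
```

Emit:
servo_tool:
  rows: [1,0,0,0,0,0,-1,1,0,0,0,0,0,0]

```text
time: 13.22
tcp_pos: [514.9, 8.8, 130.8]
ee_rot: [0.999, -0.041, -0.001, -0.0]
force: [1.1, 0.8, -0.6]
grip_width: 85.7
finger_force: 0.0
```

```bash
python3 -c "
from h import *
block((584,3),'scene','pics/s8.png'); print(arm.get_obs()['grip_width'])
im,d=vision.grab_frame('scene');m=vision.masks_of('fence','scene')[0];q=cloud('scene',d)[m['mask']];q=q[q[:,2]>24];print(cv2.minAreaRect(q[:,:2].astype(np.float32)))
block((584,3),'top','pics/t8.png')
block((584,3),'wrist','pics/w8.png')
"
```

```text
block 0.65 [585.9   0.7 130.9  94.5  83.2]
13.32 [515.1   8.8 131. ] tool y angle -95.1 [-0.3  0.  -0.5]
85.35177187119035
((585.220703125, -459.9292907714844), (64.23139953613281, 61.9107780456543), 72.21350860595703)
block 0.54 [613.1  -4.1 135.5  51.9  70.3]
13.52 [515.2   8.9 131.2] tool y angle -95.0 [ 0.7 -0.5 -0.5]
block 0.91 [585.1   1.2 130.1  90.2  84. ]
13.62 [515.2   8.9 131.2] tool y angle -94.9 [-0.8 -0.   0.3]
```

Emit:
servo_tool:
  rows: [1,0,0,26,0,0,-0.1,1,0,0,26,0,0,0,1,0,0,26,0,0,0,1,0,0,26,0,0,0,1,0,0,25,0,0,0,1,0,0,0,0,0,0,1,4,0,0,0,0,0,1,4,0,0,0,0,0,1,4,0,0,0,0,0,1,3,0,0,0,0,0,1,3,0,0,0,0,0,1,3,0,0,0,0,0,1,3,0,0,0,0,0,1,3,0,0,0,0,0,1,3,0,0,0,0,0,1,3,0,0,0,0,0,1,3,0,0,0,0,0,1,0,0,0,0,0,0]

```text
time: 15.12
tcp_pos: [551.6, 6.2, 3.3]
ee_rot: [0.999, -0.037, 0.0, -0.0]
force: [-3.8, 0.0, 2.7]
grip_width: 85.7
finger_force: 1.8
```

```bash
cat >> h.py <<'E'
def fence(c):
    im,d=vision.grab_frame(c)
    for m in vision.masks_of('fence',c):
        q=cloud(c,d)[m['mask']];q=q[(q[:,2]>24)&(q[:,2]<40)]
        if len(q)>50: print("fence",round(m["conf"],2),cv2.minAreaRect(q[:,:2].astype(np.float32)))
E
python3 -c "
from h import *
for c in ['scene','wrist']: block((600,3),c,f'pics/{c}9.png'); fence(c)
"
```

```text
block 0.58 [ 6.080e+02 -3.000e-01  1.295e+02  9.510e+01  8.590e+01]
15.22 [551.6   6.2   3.1] tool y angle -94.3 [-2.7  0.6  1. ]
fence 0.92 ((681.787109375, -3.1871490478515625), (189.09983825683594, 29.229833602905273), 85.96188354492188)
block 0.61 [6.070e+02 2.000e-01 1.309e+02 9.060e+01 8.570e+01]
15.42 [551.6   6.3   2.6] tool y angle -94.3 [-0.1 -0.7 -1.3]
```

Emit:
servo_tool:
  rows: [1,3,0,0,0,0,0,1,3,0,0,0,0,0,1,3,0,0,0,0,0,1,2,0,0,0,0,0,1,1,0,0,0,0,0,1,1,0,0,0,0,0,1,1,0,0,0,0,0,1,0,0,0,0,0,0,1,0,0,0,0,0,0]

```text
time: 16.27
tcp_pos: [564.3, 5.0, 2.2]
ee_rot: [0.999, -0.037, -0.001, 0.0]
force: [-6.3, 0.4, 3.0]
grip_width: 85.7
finger_force: 3.0
```

Emit:
servo_tool:
  rows: [1,1,0,0,0,0,0,1,0,0,0,0,0,0]

```text
time: 16.43
tcp_pos: [565.2, 4.9, 2.2]
ee_rot: [0.999, -0.037, -0.001, 0.0]
force: [-6.5, 0.9, 4.0]
grip_width: 85.0
finger_force: 3.1
```

Emit:
servo_tool:
  rows: [1,1,0,0,0,0,0,1,0,0,0,0,0,0]

```text
time: 16.6
tcp_pos: [566.2, 4.8, 2.2]
ee_rot: [0.999, -0.037, -0.001, 0.0]
force: [-6.9, 0.2, 4.0]
grip_width: 85.5
finger_force: 3.1
```

Emit:
servo_tool:
  rows: [1,1,0,0,0,0,0,1,0,0,0,0,0,0]

```text
time: 16.77
tcp_pos: [567.2, 4.7, 2.2]
ee_rot: [0.999, -0.037, -0.001, 0.0]
force: [-5.6, 1.9, 4.1]
grip_width: 85.4
finger_force: 3.1
```

Emit:
servo_tool:
  rows: [1,1,0,0,0,0,0,1,0,0,0,0,0,0]

```text
time: 16.93
tcp_pos: [567.8, 4.7, 2.1]
ee_rot: [0.999, -0.037, -0.002, 0.0]
force: [-7.2, 0.0, 4.9]
grip_width: 85.5
finger_force: 4.1
```

```bash
python3 -c "
from h import *
for c in ['scene','wrist']: block((625,3),c,f'pics/{c}10.png'); fence(c)
"
```

```text
17.03 [567.8   4.7   2.2] tool y angle -94.3 [-7.4  0.6  4.4]
fence 0.81 ((682.2483520507812, -2.9990158081054688), (189.7801055908203, 29.191936492919922), 85.82504272460938)
fence 0.49 ((584.510009765625, -458.91717529296875), (58.33159637451172, 53.05962371826172), 16.80056381225586)
block 0.68 [6.235e+02 3.000e-01 1.344e+02 9.060e+01 8.560e+01]
17.23 [567.8   4.7   2.1] tool y angle -94.3 [-7.7  0.6  4.6]
fence 0.77 ((668.0460815429688, -1.5021514892578125), (181.20843505859375, 6.639198303222656), 85.39484405517578)
```

Emit:
servo_tool:
  rows: [1,1,0,0,0,0,0,1,0,0,0,0,0,0]

```text
time: 17.5
tcp_pos: [567.8, 4.6, 2.1]
ee_rot: [0.999, -0.037, -0.003, 0.0]
force: [-13.0, 1.7, 9.0]
grip_width: 85.5
finger_force: 6.8
```

Emit:
servo_tool:
  rows: [1,1,0,0,0,0,0,1,0,0,0,0,0,0]

```text
time: 17.67
tcp_pos: [567.8, 4.6, 2.1]
ee_rot: [0.999, -0.037, -0.004, 0.001]
force: [-18.1, 3.2, 12.4]
grip_width: 85.6
finger_force: 9.4
```

Emit:
servo_tool:
  rows: [1,1,0,0,0,0,0,1,0,0,0,0,0,0]

```text
time: 17.83
tcp_pos: [567.8, 4.6, 2.1]
ee_rot: [0.999, -0.037, -0.005, 0.001]
force: [-23.9, 4.0, 16.0]
grip_width: 85.7
finger_force: 12.1
```

Stalled against the fence, so the block is seated. I'll back off and check.

Emit:
servo_tool:
  rows: [1,-3,0,0,0,0,0,1,-5,0,0,0,0,0,1,-12,0,0,0,0,0,1,-15,0,0,0,0,0,1,0,0,-35,0,0,0,1,0,0,-40,0,0,0,1,0,0,-40,0,0,0,1,0,0,-40,0,0,0,1,0,0,0,0,0,0,1,0,0,0,0,0,0]

```text
time: 18.67
tcp_pos: [538.9, 7.7, 160.7]
ee_rot: [0.999, -0.037, 0.003, -0.001]
force: [-0.1, 0.4, -1.4]
grip_width: 85.5
finger_force: 0.0
```

```bash
python3 -c "
from h import *
for c in ['scene','wrist']: block((625,3),c,f'pics/{c}11.png'); fence(c)
"
```

```text
block 0.82 [623.4  -2.  130.   90.   86.2]
18.77 [537.    7.4 156.6] tool y angle -94.3 [-0.9 -0.3 -0.3]
fence 0.91 ((681.2910766601562, -2.8952484130859375), (189.7635040283203, 30.313335418701172), 86.77899169921875)
block 0.55 [623.3  -1.7 130.4  90.2  85.7]
18.97 [536.7   7.1 155.9] tool y angle -94.3 [-0.5  0.1  0.6]
fence 0.9 ((676.8253784179688, -2.4956741333007812), (189.90762329101562, 18.501710891723633), 85.84687042236328)
```

View pics/wrist11.png

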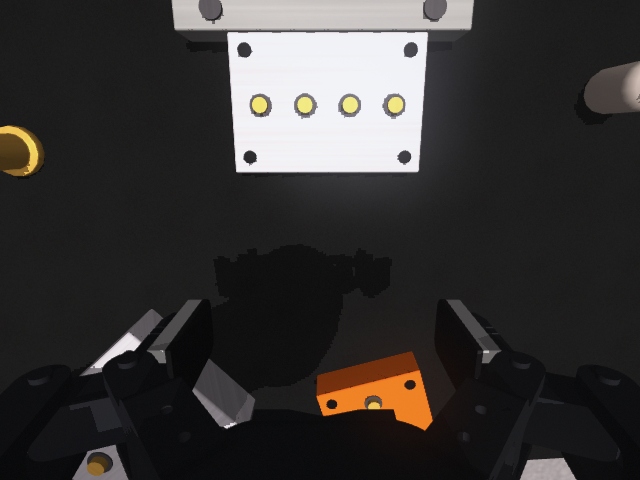

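The wrist picture shows the block's far edge (row 31, columns 228–427) flush along the fence (columns 173–472), well within both ends. The bystanders are untouched.

```bash
python3 -c "
from h import *
print(ticket.hand_in())"
```

```text
the job is handed in; nothing more can be done
None
```

The block is squared up and pushed home, flush along the fence and within both its ends, and the job was handed in at about 19 s of the 72 s allowed; no verdict came back.

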